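# Make up and lock a bundle of three cartons in the bundling jig

## Task

Make up a bundle of exactly three white cartons in the blue bundling jig, ready to be taped: loosen the black clamp knob (anticlockwise from above), open the yellow stop, and stand two more cartons in the channel in a row with the one already in it. Then push the stop up gently until the row is tight against the end plate, with no gaps, and screw the knob fully tight again. Leave the spare white carton and everything else on the bench standing where it is.

Things in the scene. Friction and masses are not known exactly. Their poses are not given: they have to be found in the camera images.
- jig: Bundling jig, fixed to the bench: bed 112 x 360 mm, its top 16 mm above the bench. Blue side guides, 9 mm high then flared out up to 14 mm above the bed, make a channel 70 mm wide along y. Blue end plate (88 mm wide, 70 mm high above the bed) at the +y end, inner face at y = +168 mm. Origin: centre of the underside; x across the channel, y along it to the end plate, z up.
- stop (a joint): Position of the yellow sliding stop in the channel, m: 0 = its face 75 mm from the end plate; grows as it opens (towards the jig's -y), at most 0.175 (face 250 mm from the end plate). The stop carries the clamp knob along and slides only when the knob is loose, most simply by holding the knob.
- stop_face (a point): Centre of the stop's carton face, 32 mm above the bed; axes as the jig's. The face plate is 66 mm wide, 8 mm thick and 65 mm high above the bed; behind it a foot 14 mm thick runs 98 mm back along -y.
- clamp_knob (a joint): Angle of the clamp knob, rad: 0 = screwed fully tight, grows anticlockwise seen from above, up to 1.3 = fully loose. It starts to bite below about 0.3.
- knob_grip (a point): Middle of the knob's black wing, on its turning axis, 68 mm behind the stop's face, 58 mm above the bench. The wing is a bar 14 mm thick (this point's x), 56 mm long (y), its underside 46 and its top 74 mm above the bench. The point turns with the knob; with the knob at 0 its y axis is turned 0.65 rad clockwise (from above) from the jig's y.
- carton_a: White-grey upright carton with a printed label, standing in the jig at the start, 66 (x) x 73 (y) x 94 mm (rigid core 65 x 71 x 90 mm), about 0.1 kg. Origin: centre of its underside, z up. It stands in the channel with its y along the channel.
- carton_b: White-grey upright carton with a printed label, standing on the bench, 66 (x) x 73 (y) x 94 mm (rigid core 65 x 71 x 90 mm), about 0.1 kg. Origin: centre of its underside, z up. It stands in the channel with its y along the channel.
- carton_c: White-grey upright carton with a printed label, standing on the bench, 66 (x) x 73 (y) x 94 mm (rigid core 65 x 71 x 90 mm), about 0.1 kg. Origin: centre of its underside, z up. It stands in the channel with its y along the channel.
- carton_d: White-grey upright carton with a printed label, standing on the bench, 66 (x) x 73 (y) x 94 mm (rigid core 65 x 71 x 90 mm), about 0.1 kg. Origin: centre of its underside, z up. It stands in the channel with its y along the channel.
- brown_carton: Brown cardboard carton 66 x 88 x 49 mm, not part of the job. Origin: centre of its underside.
- aerosol: Tall pink spray can, 59 mm in diameter, 197 mm high, not part of the job. Origin: centre of its underside.
- glue_bottle: White glue bottle with a blue label, 56 mm in diameter, 135 mm high, not part of the job. Origin: centre of its underside.
- dropper_bottle: Small brown dropper bottle with a black bulb, 33 mm in diameter, 102 mm high, not part of the job. Origin: centre of its underside.
- grease_tin: Flat white round tin, 90 mm in diameter, 32 mm high, not part of the job. Origin: centre of its underside.
Things that resemble listed ones, but are neither listed nor needed, are in the scene too. What is shaped like the carton_b but turquoise is not meant.

How it is judged (in metres and radians):
On the way, in this order (a step that is already met when the one before it is completed fails the run):
1. the clamp knob is loosened (beyond 0.7 rad) (value of joint clamp_knob above 0.7 rad), for 0.1 s.
2. three white cartons stand in the channel and the stop is pushed up to them (stop joint below 0.144) (((x of carton_a in the frame of jig between -0.008 and 0.008 m and y of each of carton_a, carton_c, carton_d in the frame of jig above -0.03 m and z of each of carton_a, carton_c, carton_d in the frame of jig below 0.02 m and angle between each of carton_a, carton_c, carton_d's own z axis and vertical below 0.08 rad and angle between the y axis of each of carton_a, carton_c, carton_d and the y axis of jig, either way round below 0.1 rad and x of carton_c in the frame of jig between -0.008 and 0.008 m and x of carton_d in the frame of jig between -0.008 and 0.008 m and distance of carton_b from where it was at the start of the episode below 0.03 m and angle between carton_b's own z axis and vertical below 0.1 rad) or (x of carton_a in the frame of jig between -0.008 and 0.008 m and y of each of carton_a, carton_b, carton_d in the frame of jig above -0.03 m and z of each of carton_a, carton_b, carton_d in the frame of jig below 0.02 m and angle between each of carton_a, carton_b, carton_d's own z axis and vertical below 0.08 rad and angle between the y axis of each of carton_a, carton_b, carton_d and the y axis of jig, either way round below 0.1 rad and x of carton_b in the frame of jig between -0.008 and 0.008 m and x of carton_d in the frame of jig between -0.008 and 0.008 m and distance of carton_c from where it was at the start of the episode below 0.03 m and angle between carton_c's own z axis and vertical below 0.1 rad) or (x of carton_a in the frame of jig between -0.008 and 0.008 m and y of each of carton_a, carton_b, carton_c in the frame of jig above -0.03 m and z of each of carton_a, carton_b, carton_c in the frame of jig below 0.02 m and angle between each of carton_a, carton_b, carton_c's own z axis and vertical below 0.08 rad and angle between the y axis of each of carton_a, carton_b, carton_c and the y axis of jig, either way round below 0.1 rad and x of carton_b in the frame of jig between -0.008 and 0.008 m and x of carton_c in the frame of jig between -0.008 and 0.008 m and distance of carton_d from where it was at the start of the episode below 0.03 m and angle between carton_d's own z axis and vertical below 0.1 rad)) and value of joint stop below 0.144 m), for 0.1 s.
At the end, for the whole second after the job is handed in: Three white cartons upright on the channel bed in one row (within 0.1 rad, 8 mm of its middle line); stop against them (joint < 0.144: under 6 mm play); knob tight (< 0.15 rad); spare white carton within 30 mm of its start; all at rest (all of step 2 and value of joint clamp_knob below 0.15 rad and linear speed of each of carton_a, carton_b, carton_c, carton_d below 0.02 m/s); the robot touches nothing.
It fails at once if the row is rammed: the first carton is pressed against the jig with more than 60 N (contact force between carton_a and jig above 60 N).
It fails at once if a bystander (brown carton, spray can, glue bottle, dropper bottle or tin) is moved by more than 30 mm or tipped (distance of any of brown_carton, aerosol, glue_bottle, dropper_bottle, grease_tin from where it was at the start of the episode above 0.03 m or angle between any of brown_carton, aerosol, glue_bottle, dropper_bottle, grease_tin's own z axis and vertical above 0.5 rad).
It also fails if it takes over 72 s, if anything falls off the work surface, if the arm or the gripper's body presses on something with over 40 N, if the wrist force passes 120 N, or if a joint passes its speed limit or range.

## Robot

A 7-joint arm with a two-finger parallel gripper is mounted at the origin on a cart in front of the work surface, level with it; the furniture and walls round the work are solid. World frame = base frame: x ahead of the robot, y to its left, z up, the work surface at z = 0. Lengths are in m, angles in degrees, forces in N, time in s.
With the tool pointing down it reaches from about 0.35 to 0.775 m from the base axis. Payload 3.1 kg.
Tool frame: the origin (TCP) lies where the fingers leave the gripper's body, on its centre line; the fingertips stand 73 mm ahead of it and the grasp point (between the pads) lies 54 mm ahead of it; z points along the fingers, y is the line along which they close (so a half turn about z gives the same grasp; the last joint's range is limited). The gripper opens to 85 mm and grips with 20 to 120 N. Pads are 22 mm wide; open, the fingers measure 114 mm over their backs; the gripper's body (76 mm by 85 mm) begins 54 mm behind the grasp point. The pads swing forward as they close: fully open they stand 13 mm farther back than shut.
Start: joints at [74.215, 17.813, 0.802, 86.603, -0.252, 75.585, -1.558], TCP at [0.127, -0.535, 0.304] pointing down, gripper open.
Joint ranges: [-154.91, 154.91], [-16.99, 109.72], [-72.82, 74.43], [7.12, 147.25], [-82.49, 262.49], [11.32, 116.49], [-174.64, 174.64]. Speed limits (degrees/s): [159.86, 159.86, 180, 180, 180, 180, 180].

## Interface

Orientations are given as [roll, pitch, yaw] about the fixed x, y, z axes, in that order (R = Rz(yaw) Ry(pitch) Rx(roll)).
In Python, from plant import robot gives the robot as it stands. Calls block until the motion is done:
- robot.move_to(position, orientation): joint-space move of the TCP to a pose.
- robot.move_l(position, velocity=0.15, frame=None): straight line of the TCP; frame=None keeps the orientation; velocity is the mean speed in m/s.
- robot.set_joints(angles): joint-space move.
- robot.open_gripper() and robot.grab(grasp_force=None): open the fingers fully, or close them until they stop; grasp_force is the grip in N (None keeps the last).
- robot.sleep(seconds).
- robot.inverse_kinematics(position, orientation): joint angles nearest the present ones, or None.
- robot.get_image(name): name is "side" or "top" or "wrist"; returns a dict with "image" (400x640x3 uint8, blue, green, red), "intrinsics" (3x3 intrinsics, pixels), "R" (3x3) and "t" (3): a world point X has camera coordinates R X + t; the wrist camera has in their place "tool_from_camera" (4x4, takes a point from camera to tool coordinates, whose origin is the TCP and whose axes are the flange's). Camera axes: x right, y down, z forward; pixel columns grow to the right and rows downward; lengths in m; the calibration is good to about 2 mm. A picture is of the moment at which its call begins: read the wrist's pose just before it. There is no depth.
A pose or a line that the arm cannot do raises robot.PlanningError and nothing moves.
- robot.sign_off(): hands the job in; it is judged then, once.
Readings, each from a call of its own:
- robot.get_t(): time.
- robot.get_joint_positions(): joint angles.
- robot.get_qd(): joint speeds.
- robot.get_tau(): joint torques, N m.
- robot.get_tool_pos(): TCP position.
- robot.get_tcp_rot(): TCP orientation.
- robot.get_contact_force(): force on the tool from outside, world axes, zero at the start.
- robot.get_wrist_torque(): the same for the moment, N m.
- robot.get_finger_gap(): finger opening in m.
- robot.get_grasp_force(): force on a finger pad.
Only numpy, scipy, OpenCV 4.12 (cv2) and the standard library are available. Lean on these libraries where they do the work, as an engineer would, in place of code of your own. Each camera call takes 0.05 s, during which the arm holds its last target. There are 200 camera calls.

## Working session

There is one attempt and no reset: what is moved stays moved. The work goes in short steps, each a Python script; the robot and the scene stay as the last script left them, time stands still between calls to the robot, and variables do not carry over. Pictures are saved under pics/ and viewed, at most 10 in all, crops included, and the job is handed in when it is done.

```bash
ls; mkdir -p pics
python3 - <<'E'
from plant import robot
import cv2,numpy as np,pickle
d={}
for n in("top","side"):
    r=robot.get_image(n);d[n]=r;cv2.imwrite(f"pics/{n}0.png",r["image"])
    print(n,r["intrinsics"],r["R"],r["t"])
r=robot.get_image("wrist");print(r["tool_from_camera"])
pickle.dump(d,open("d0.pkl","wb"))
print(robot.get_t(),robot.get_tool_pos(),robot.get_tcp_rot())
E
```

```text
pics
top [[506.18888631   0.         323.29087517]
 [  0.         506.18888631 196.39652681]
 [  0.           0.           1.        ]] [[ 0.01498093 -0.99988426 -0.00265245]
 [-0.98152021 -0.01419956 -0.19083095]
 [ 0.1907712   0.00546226 -0.98161933]] [-0.24583086  0.53227928  1.45939908]
side [[373.45210073   0.         316.33779434]
 [  0.         373.45210073 202.77240861]
 [  0.           0.           1.        ]] [[-0.91889732 -0.39405269  0.01871331]
 [-0.23630937  0.51182964 -0.82594691]
 [ 0.31588857 -0.76338254 -0.56343723]] [0.3780101  0.31000797 0.61954374]
[[-7.65186623e-04 -9.48268829e-01 -3.17467546e-01  8.16794311e-02]
 [ 9.99999529e-01 -5.35904771e-04 -8.09545655e-04  3.49936021e-04]
 [ 5.97534538e-04 -3.17468015e-01  9.48268792e-01 -6.99589963e-02]
 [ 0.00000000e+00  0.00000000e+00  0.00000000e+00  1.00000000e+00]]
0.15 [ 0.12734355 -0.53462706  0.30308238] [-1.79898157e+02  4.63689222e-03  1.33990662e+01]
```

View pics/top0.png

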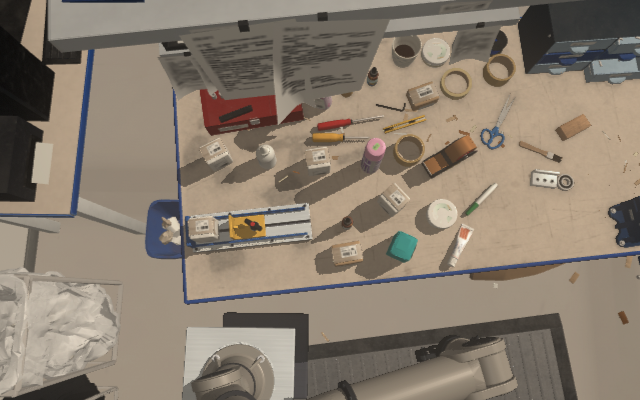

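View pics/side0.png

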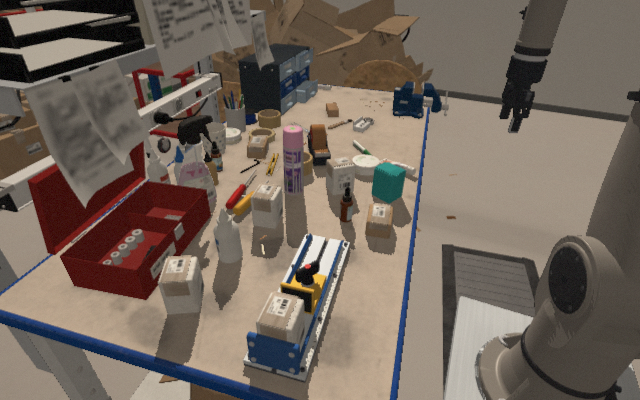

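The top view shows four white cartons: in the jig (205,228), and on the bench (215,152), (318,160) and (395,198). Possible lookalikes are the turquoise carton (403,246), the brown carton (347,252), a brown box at (423,93), the tin (442,213) and the glue bottle (265,153). The knob is on the yellow stop at (250,226). I'll check this in one close crop.

Run:
```python
import cv2,pickle
d=pickle.load(open("d0.pkl","rb"))
im=d["top"]["image"][130:280,175:440]
cv2.imwrite("pics/c1.png",cv2.resize(im,None,fx=3,fy=3,interpolation=cv2.INTER_CUBIC))
```

```text
(no output)
```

View pics/c1.png

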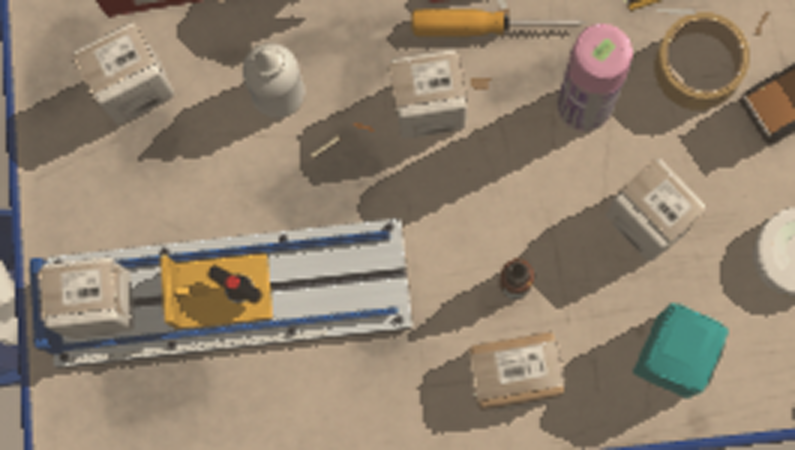

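```bash
cat > h.py <<'E'
import numpy as np
def ray(c,px,z,crop=None):
    p=np.atleast_2d(np.array(px,float))
    if crop: p=(p+.5)/crop[2]-.5+np.array(crop[:2])
    K=c["intrinsics"];R=c["R"];t=c["t"]
    d=np.c_[p,np.ones(len(p))]@np.linalg.inv(K).T@R
    o=-R.T@t
    return (o+d*((z-o[2])/d[:,2])[:,None])[:,:2]
E
python3 - <<'E'
from h import *
import pickle
c=pickle.load(open("d0.pkl","rb"))["top"];C=(175,130,3)
np.set_printoptions(precision=4,suppress=True)
for n,q in dict(L=[(75,66),(140,26),(160,68),(96,106)],M=[(392,62),(456,50),(466,97),(398,107)],R=[(660,158),(704,207),(660,248),(616,205)],A=[(42,268),(124,258),(130,305),(46,314)]).items():
    w=ray(c,q,.094 if n!="A" else .11,C);e=np.roll(w,-1,0)-w
    print(n,w.mean(0),"len",np.linalg.norm(e,axis=1),"ang",np.degrees(np.arctan2(e[:,1],e[:,0])))
print("guide up",ray(c,[(45,264),(390,230)],.03,C));print("guide lo",ray(c,[(40,350),(395,313)],.03,C))
print("bed end",ray(c,[(402,221),(411,328)],.016,C),"bed lower", ray(c,[(60,364)],.016,C))
print("knob",ray(c,[(233,282)],.074,C), ray(c,[(212,268),(260,298)],.074,C))
print("stop top edge",ray(c,[(163,252),(165,325)],.081,C))
print("others", "glue",ray(c,[(262,60)],.135,C),"aer",ray(c,[(605,52)],.197,C),"drop",ray(c,[(517,272)],.102,C),"brown",ray(c,[(515,363)],.049,C),"turq",ray(c,[(690,340)],.09,C))
E
```

```text
L [0.6568 0.0863] len [0.0746 0.048  0.0723 0.0464] ang [ -55.8687 -152.782   122.9912   29.8117]
M [ 0.6484 -0.2189] len [0.0641 0.0488 0.0672 0.046 ] ang [ -78.1672 -167.6373   99.4485    8.5658]
R [ 0.5264 -0.4448] len [0.0635 0.0591 0.0589 0.0637] ang [-138.8091  133.4738   45.3645  -42.4029]
A [0.4366 0.101 ] len [0.0779 0.0454 0.0793 0.0442] ang [ -82.1036 -169.6734   97.0098    8.6561]
guide up [[ 0.469   0.1625]
 [ 0.5086 -0.1822]]
guide lo [[ 0.383   0.1618]
 [ 0.4249 -0.189 ]]
bed end [[ 0.5205 -0.1936]
 [ 0.4117 -0.2048]] bed lower [[0.3706 0.1447]]
knob [[ 0.4476 -0.033 ]] [[ 0.461  -0.012 ]
 [ 0.4324 -0.0598]]
stop top edge [[0.4749 0.035 ]
 [0.4041 0.0295]]
others glue [[ 0.6534 -0.0607]] aer [[ 0.6475 -0.3821]] drop [[ 0.4573 -0.307 ]] brown [[ 0.3754 -0.3078]] turq [[ 0.3962 -0.4723]]
```

Run:
```python
from h import *
import pickle
from plant import robot
d=pickle.load(open("d0.pkl","rb"))
np.set_printoptions(precision=3,suppress=True)
def tri(a,b):
    A=[];B=[]
    for n,p in(("top",a),("side",b)):
        c=d[n];P=c["intrinsics"]@np.c_[c["R"],c["t"]]
        for k in(0,1): q=p[k]*P[2]-P[k];A.append(q[:3]);B.append(-q[3])
    x,*_=np.linalg.lstsq(np.array(A),np.array(B),rcond=None)
    e=[]
    for n,p in(("top",a),("side",b)):
        c=d[n];v=c["intrinsics"]@(c["R"]@x+c["t"]);e.append(np.abs(v[:2]/v[2]-p).max())
    return x,e
for a in[(205,92),(178,88),(290,122),(283,95),(215,90)]:
    for b in[(75,240),(50,210),(105,232),(130,190),(215,120),(263,65)]:
        x,e=tri(a,b)
        if max(e)<12: print(a,b,x,e)
print(tri((255.5,225),(305,274)),"knob check")
print(robot.get_image("wrist")["intrinsics"])
for y in(59.5,-120.5): 
    for yy in (0,35,70,75):
        q=robot.inverse_kinematics([.4476,-.033,.116],[180,0,y+yy]);print(y+yy,None if q is None else np.array(q))
for n,p in dict(L=(.65,.086),M=(.64,-.219),R=(.52,-.445),place=(.44,.04)).items():
  for y in(-90,-45,0,45,90,135):
    q=robot.inverse_kinematics([*p,.12],[180,0,y]);print(n,y,None if q is None else np.array(q))
```

```text
(205, 92) (75, 240) [0.844 0.127 0.12 ] [np.float64(3.4482590716908703), np.float64(11.208602249227013)]
(205, 92) (105, 232) [0.819 0.108 0.143] [np.float64(1.5230462801201838), np.float64(4.725616231602956)]
(178, 88) (75, 240) [0.811 0.173 0.178] [np.float64(2.8009826727046914), np.float64(9.52416732695228)]
(178, 88) (50, 210) [0.804 0.17  0.232] [np.float64(2.420167101504731), np.float64(8.6491792005665)]
(290, 122) (215, 120) [ 0.692 -0.146  0.293] [np.float64(3.5145446255182264), np.float64(8.53617978931723)]
(215, 90) (105, 232) [0.84  0.088 0.119] [np.float64(0.1428059576059013), np.float64(0.43246704580091944)]
(215, 90) (130, 190) [0.789 0.058 0.22 ] [np.float64(2.9366776403931993), np.float64(8.685687275876944)]
(array([ 0.45 , -0.038,  0.046]), [np.float64(0.687541836582767), np.float64(1.8334506043004808)]) knob check
[[277.776   0.    317.405]
 [  0.    277.776 196.427]
 [  0.      0.      1.   ]]
59.5 [ 33.775  23.031 -38.818 114.707  19.089  48.579 -46.137]
94.5 [ 35.158  23.51  -40.628 114.664  20.173  48.869 -12.121]
129.5 [ 36.679  24.082 -42.644 114.616  21.41   
[... 1250 characters left out ...]
6.053  -1.341  62.585 -94.97 ]
R 0 [ 42.468  41.594  -5.648  75.822   4.213  62.786 -53.692]
R 45 [ 46.209  42.078 -12.038  75.626   9.007  63.216 -11.871]
R 90 [ 49.572  42.77  -17.883  75.451  13.436  63.825  30.231]
R 135 [ 53.97   44.092 -25.763  75.224  19.495  64.991  71.34 ]
place -90 [ 40.628  30.547 -61.517 115.051  33.397  54.251 141.773]
place -45 [  24.433   21.757  -38.541  115.512   17.94    48.573 -159.155]
place 0 [  30.773   24.153  -46.905  115.318   22.96    49.991 -118.745]
place 45 [ 36.608  27.366 -55.198 115.154  28.598  52.051 -78.878]
place 90 [ 38.493  28.726 -58.077 115.105  30.729  52.973 -35.811]
place 135 [ 39.737  29.745 -60.055 115.073  32.246  53.683   7.814]
```

```bash
cat >> h.py <<'E'
import cv2,pickle
from scipy.spatial.transform import Rotation
def wrist(robot,name):
    p=np.array(robot.get_tool_pos());R=Rotation.from_euler("xyz",robot.get_tcp_rot(),degrees=True).as_matrix()
    r=robot.get_image("wrist");T=np.eye(4);T[:3,:3]=R;T[:3,3]=p
    W=np.linalg.inv(T@r["tool_from_camera"]);r["R"]=W[:3,:3];r["t"]=W[:3,3]
    cv2.imwrite(f"pics/{name}.png",r["image"]);pickle.dump(r,open(f"{name}.pkl","wb"));return r
E
python3 - <<'E'
from h import *
from plant import robot
robot.move_to([.45,-.03,.27],[180,0,59.5]);wrist(robot,"w1")
print(robot.get_t(),robot.get_tool_pos(),robot.get_tcp_rot(),robot.get_joint_positions())
E
```

```text
2.4 [ 0.45010997 -0.03150476  0.26991429] [1.79995300e+02 2.15503440e-02 5.93313998e+01] [ 38.60605732  11.21213271 -42.0922948  103.07303352   8.06060453
  68.75985584 -36.54426483]
```

View pics/w1.png

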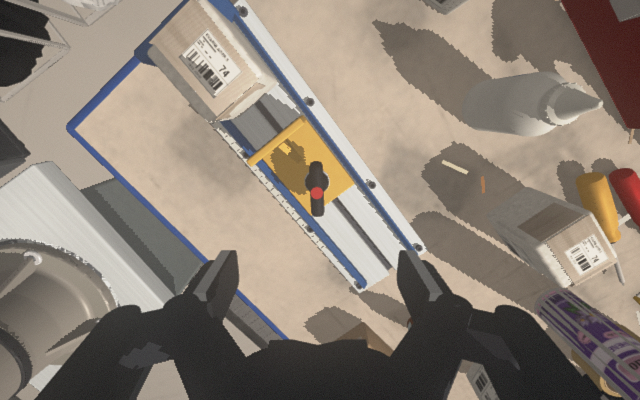

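The wrist view shows the wing upright at (317,189), in line with the tool x axis. The jig's free-end corners are at (360,291) and (424,248), and carton_a's label is at (208,62).

Run:
```python
from h import *
np.set_printoptions(precision=4,suppress=True)
c=pickle.load(open("w1.pkl","rb"));im=c["image"];hsv=cv2.cvtColor(im,cv2.COLOR_BGR2HSV)
b=cv2.inRange(hsv,(100,110,40),(125,255,255));b[:100]=0;b[:,:235]=0;b[295:]=0
n,l,s,_=cv2.connectedComponentsWithStats(b)
for i in range(1,n):
    if s[i,4]>60:
        v,u=np.nonzero(l==i);w=ray(c,np.c_[u,v],.03)
        f=cv2.fitLine(w.astype(np.float32),cv2.DIST_HUBER,0,.001,.001).ravel();f=f*np.sign(f[1]) if 0 else f
        print(s[i],"mean",w.mean(0),"dir",np.degrees(np.arctan2(f[1],f[0])),"ends",w[w[:,1].argmin()],w[w[:,1].argmax()])
k=cv2.inRange(hsv,(0,0,0),(180,255,60));k[:150]=0;k[225:]=0;k[:,:295]=0;k[:,340:]=0
n,l,s,ce=cv2.connectedComponentsWithStats(k)
i=1+s[1:,4].argmax();cn=np.argwhere(l==i)[:,::-1].astype(np.float32);r=cv2.minAreaRect(cn);print("knob",s[i],r,ray(c,[r[0]],.06),"red",end=" ")
rd=cv2.inRange(hsv,(0,150,100),(8,255,255));rd[:150]=0;rd[225:]=0;rd[:,:295]=0;rd[:,340:]=0
v,u=np.nonzero(rd);print(u.mean(),v.mean(),ray(c,[(u.mean(),v.mean())],.076))
print("corners",ray(c,[(360,291),(424,248),(245,8)],.016))
print("A top",ray(c,[(137,46),(187,0),(238,15),(278,82),(215,122)],.11))
```

```text
Traceback (most recent call last):
ValueError: attempt to get argmax of an empty sequence
```

Run:
```python
from h import *
c=pickle.load(open("w1.pkl","rb"));im=c["image"];h=cv2.cvtColor(im,cv2.COLOR_BGR2HSV)
print(im.dtype,im.shape)
for u,v in[(335,258),(345,268),(340,150),(316,175),(318,205),(317,193),(325,130),(250,155),(270,180)]: print(u,v,im[v,u],h[v,u])
```

```text
uint8 (400, 640, 3)
335 258 [195 204 208] [ 21  16 208]
345 268 [117 115 115] [120   4 117]
340 150 [178 170 163] [106  21 178]
316 175 [67 73 79] [15 39 79]
318 205 [76 79 85] [10 27 85]
317 193 [ 75  81 199] [  1 159 199]
325 130 [180 170 165] [110  21 180]
250 155 [137  98  80] [111 106 137]
270 180 [127 108  99] [110  56 127]
```

Run:
```python
from h import *
np.set_printoptions(precision=4,suppress=True)
c=pickle.load(open("w1.pkl","rb"));im=c["image"];hsv=cv2.cvtColor(im,cv2.COLOR_BGR2HSV)
b=cv2.inRange(hsv,(100,60,40),(125,255,255));b[:80]=0;b[:,:215]=0;b[295:]=0
n,l,s,_=cv2.connectedComponentsWithStats(b)
for i in range(1,n):
    if s[i,4]>60:
        v,u=np.nonzero(l==i);w=ray(c,np.c_[u,v],.028)
        f=cv2.fitLine(w.astype(np.float32),cv2.DIST_HUBER,0,.001,.001).ravel()
        print(s[i],"mean",w.mean(0),"dir",np.degrees(np.arctan2(f[1],f[0])),"ends",w[w[:,1].argmin()],w[w[:,1].argmax()])
k=cv2.inRange(hsv,(0,0,0),(180,70,110));k[:155]=0;k[222:]=0;k[:,:302]=0;k[:,335:]=0
n,l,s,ce=cv2.connectedComponentsWithStats(k)
i=1+s[1:,4].argmax();cn=np.argwhere(l==i)[:,::-1].astype(np.float32);r=cv2.minAreaRect(cn);print("knob",s[i],r,ray(c,[r[0]],.07))
rd=cv2.inRange(hsv,(0,120,100),(8,255,255));rd[:150]=0;rd[225:]=0;rd[:,:295]=0;rd[:,340:]=0
v,u=np.nonzero(rd);print("red",u.mean(),v.mean(),ray(c,[(u.mean(),v.mean())],.076))
print("corners",ray(c,[(360,291),(424,248),(245,8)],.016))
print("A top",ray(c,[(137,46),(187,0),(238,15),(278,82),(215,122)],.11))
```

```text
[ 280   80  135  170 1187] mean [ 0.487  -0.0356] dir -82.85773 ends [ 0.5076 -0.174 ] [0.4702 0.078 ]
[239 140  16  16  68] mean [0.399  0.0363] dir -73.06085 ends [0.4009 0.0295] [0.3984 0.0491]
[ 257  160  110  128 1095] mean [ 0.4154 -0.0817] dir -82.63432 ends [ 0.4268 -0.1922] [0.4031 0.0189]
knob [305 162  23  29 447] ((316.0, 176.0), (28.0, 22.0), 90.0) [[ 0.4554 -0.0201]]
red 316.33870967741933 192.5 [[ 0.4479 -0.0335]]
corners [[ 0.4165 -0.2041]
 [ 0.5201 -0.1876]
 [ 0.4757  0.1533]]
A top [[0.3978 0.141 ]
 [0.4481 0.1448]
 [0.4736 0.119 ]
 [0.4738 0.0671]
 [0.4141 0.0681]]
```

```bash
cat >> h.py <<'E'
u=np.array([-np.sin(np.radians(7.1)),np.cos(np.radians(7.1))]);v=np.array([u[1],-u[0]])
O=np.array([.446,-.0172]); YAW=97.1
def J(x,y,z): return [*(O+x*v+y*u),z]
def st(r,m=""):
    print(m,"t",round(r.get_t(),2),"p",np.round(r.get_tool_pos(),4),"yaw",np.round(r.get_tcp_rot()[2],1),"F",np.round(r.get_contact_force(),1),"T",np.round(r.get_wrist_torque(),2),"gap",round(r.get_finger_gap(),4),"g",np.round(r.get_grasp_force(),1))
E
python3 - <<'E'
from h import *
from plant import robot
k=[.448,-.0335]
robot.move_to([*k,.20],[180,0,59.9]);robot.move_l([*k,.116],.1);st(robot)
robot.grab(50);st(robot,"grab")
for a in(25,48,70):
    robot.move_to([*k,.116],[180,0,59.9+a]);st(robot,a)
E
```

```text
t 3.77 p [ 0.4487 -0.0334  0.1167] yaw 59.9 F [0.5 0.2 0. ] T [0.07 0.03 0.02] gap 0.0853 g 0.0
grab t 4.42 p [ 0.448  -0.0335  0.1163] yaw 59.9 F [-2.1  1.9  5.1] T [0.02 0.39 0.01] gap 0.0189 g 48.2
25 t 4.87 p [ 0.4478 -0.0334  0.1163] yaw 84.9 F [-2.7  0.5  6.6] T [ 0.01  0.49 -0.04] gap 0.0188 g 48.5
48 t 5.29 p [ 0.4477 -0.0334  0.1163] yaw 107.9 F [-2.7  0.1  7.3] T [0.03 0.62 0.06] gap 0.0191 g 48.6
70 t 5.7 p [ 0.4476 -0.0335  0.1163] yaw 129.9 F [-2.9  0.2  7.1] T [-0.03  0.63  0.02] gap 0.0191 g 48.7
```

Run:
```python
from h import *
from plant import robot
k=np.array([.448,-.0335])
for s in(.03,.128):
    robot.move_l([*(k-s*u),.116],.08);st(robot,s)
robot.open_gripper();robot.move_l([*(k-.128*u),.25],.25);st(robot)
wrist(robot,"w2")
c=robot.get_image("top");cv2.imwrite("pics/top2.png",cv2.resize(c["image"][120:290,165:445],None,fx=2.8,fy=2.8,interpolation=2))
pickle.dump(c,open("top2.pkl","wb"))
```

```text
0.03 t 6.22 p [ 0.4515 -0.0644  0.1163] yaw 129.8 F [-2.9 -0.7  7.3] T [-0.28  0.52  0.05] gap 0.019 g 48.6
0.128 t 7.6 p [ 0.4636 -0.1613  0.1164] yaw 129.9 F [-2.5 -1.1  5.7] T [-0.22  0.49  0.03] gap 0.019 g 48.4
 t 8.94 p [ 0.463  -0.1607  0.249 ] yaw 129.9 F [ 0.   0.6 -1.7] T [ 0.08  0.02 -0.04] gap 0.0857 g 0.0
```

View pics/w2.png

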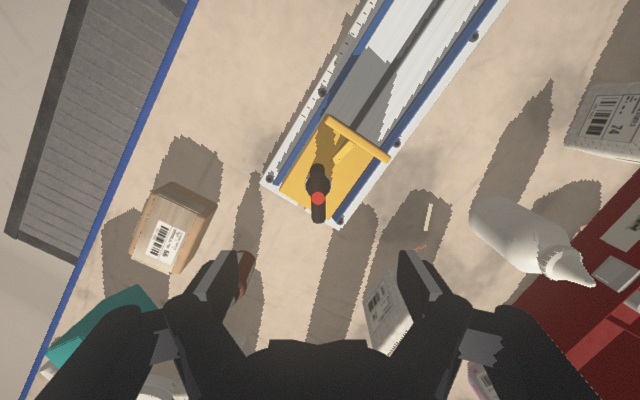

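The knob has turned and the stop is open, with the knob at (317,197) near the channel's free end. Next I'll look at the right-hand carton from close by.

Run:
```python
from h import *
from plant import robot
robot.move_to([.52,-.445,.27],[180,0,45]);st(robot)
wrist(robot,"w3")
```

```text
t 10.16 p [ 0.5206 -0.4431  0.2692] yaw 45.2 F [0.6 0.4 0.1] T [ 0.01 -0.03 -0.01] gap 0.0855 g 0.0
```

View pics/w3.png

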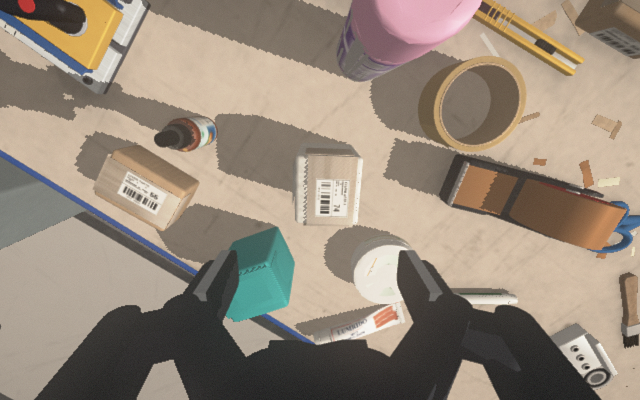

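Run:
```python
from h import *
np.set_printoptions(precision=4,suppress=True)
c=pickle.load(open("w3.pkl","rb"));im=c["image"];hsv=cv2.cvtColor(im,cv2.COLOR_BGR2HSV)
w=ray(c,[(299,148),(362,151),(358,226),(295,224)],.094);e=np.roll(w,-1,0)-w
print(w,w.mean(0),np.linalg.norm(e,axis=1),np.degrees(np.arctan2(e[:,1],e[:,0])))
for r in(160,187,215): print(r,[tuple(x) for x in im[r,285:376:3].tolist()])
for k in(300,340): print(k,[tuple(x) for x in im[138:238:3,k].tolist()])
```

```text
[[ 0.5404 -0.3999]
 [ 0.5779 -0.4409]
 [ 0.5268 -0.492 ]
 [ 0.4852 -0.4478]] [ 0.5325 -0.4452] [0.0556 0.0723 0.0607 0.0731] [ -47.5538 -135.0094  133.2257   40.9221]
160 [(104, 117, 128), (100, 114, 125), (101, 114, 127), (100, 111, 123), (147, 160, 169), (199, 215, 223), (200, 217, 224), (137, 150, 159), (143, 166, 184), (143, 163, 181), (146, 168, 187), (151, 172, 190), (153, 174, 192), (144, 165, 185), (143, 166, 186), (145, 168, 187), (156, 179, 199), (157, 182, 201), (160, 185, 206), (158, 182, 203), (159, 182, 204), (160, 185, 207), (166, 191, 213), (158, 184, 205), (166, 190, 210), (219, 231, 237), (177, 201, 218), (170, 194, 213), (166, 189, 210), (170, 193, 214), (171, 194, 215)]
187 [(103, 118, 129), (105, 117, 128), (103, 116, 127), (113, 120, 127), (156, 170, 178), (187, 206, 216), (197, 214, 223), (146, 160, 169), (148, 168, 187), (148, 167, 187), (154, 175, 192), (206, 219, 226), (215, 225, 231), (207, 222, 228), (197, 212, 222), (213, 225, 231), (206, 219, 226), (221, 232, 237), (223, 233, 239), (158, 169, 180), (168, 180, 188), (208, 221, 228), (165, 189, 213), (167,
[... 1126 characters left out ...]
 (196, 213, 221), (190, 208, 217), (169, 191, 211), (168, 191, 212), (165, 188, 208), (167, 191, 209), (168, 190, 210)]
340 [(165, 188, 211), (109, 123, 136), (112, 123, 131), (114, 124, 133), (94, 107, 118), (95, 109, 121), (139, 156, 174), (163, 188, 208), (159, 184, 206), (164, 189, 209), (162, 186, 207), (162, 188, 209), (164, 190, 211), (160, 185, 206), (191, 208, 216), (186, 202, 212), (223, 233, 239), (222, 232, 238), (218, 229, 234), (222, 232, 237), (223, 233, 238), (223, 233, 238), (224, 233, 239), (221, 232, 238), (224, 233, 238), (224, 234, 238), (191, 207, 215), (174, 198, 217), (174, 199, 217), (162, 186, 205), (171, 194, 212), (111, 126, 137), (109, 123, 134), (106, 120, 131)]
```

Carton R spans (296–362, 148–226). Its 73 mm side lies along tool x, so the fingers will close across the 66 mm side as wanted. I'll pick it now.

Run:
```python
from h import *
from plant import robot
g=[.532,-.445]
robot.move_to([*g,.19],[180,0,43.5]);robot.move_l([*g,.109],.12);st(robot,"down")
robot.grab(25);st(robot,"grab")
robot.move_l([*g,.32],.3);st(robot,"lift")
robot.move_to(J(0,.040,.26),[180,0,YAW]);st(robot,"over");print(J(0,.04,0))
wrist(robot,"w4")
c=robot.get_image("top");cv2.imwrite("pics/top4.png",cv2.resize(c["image"][130:280,165:430],None,fx=3,fy=3,interpolation=2));pickle.dump(c,open("top4.pkl","wb"))
```

```text
down t 11.45 p [ 0.5328 -0.4455  0.1104] yaw 43.5 F [-0.   0.2  0. ] T [-0.01 -0.01 -0.02] gap 0.0854 g 0.0
grab t 11.78 p [ 0.5327 -0.4453  0.1105] yaw 43.5 F [-0.7  0.8  4. ] T [ 0.19  0.18 -0.02] gap 0.0646 g 29.4
lift t 12.62 p [ 0.5313 -0.4447  0.3175] yaw 43.5 F [-0.8 -0.7 -2.2] T [-0.02 -0.03  0.01] gap 0.0642 g 28.9
over t 14.38 p [0.442  0.0213 0.2603] yaw 97.0 F [ 0.3 -0.8 -0.8] T [0.01 0.02 0.  ] gap 0.0642 g 28.9
[np.float64(0.4410559409303803), np.float64(0.022493277515419546), 0]
```

View pics/w4.png

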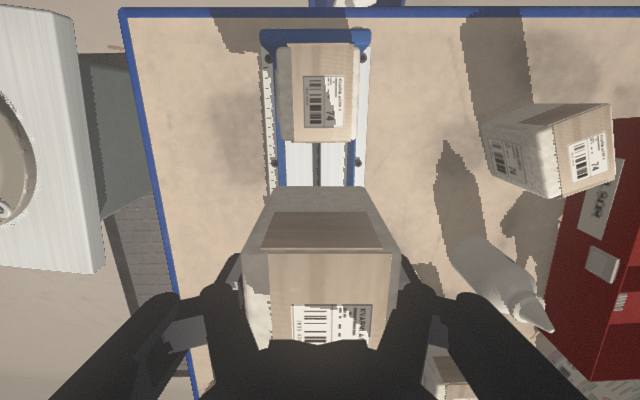

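The held carton is square to the channel. Carton_a's near top edge is at row 141, and the guides at columns 281 and 352 are centred on column 317. I'll lower it and slide it up gently.

Run:
```python
from h import *
from plant import robot
np.set_printoptions(precision=4,suppress=True)
c=pickle.load(open("w4.pkl","rb"));jf=lambda w:np.c_[(w-O)@v,(w-O)@u]
print("A near/far edge",jf(ray(c,[(280,141),(352,141),(290,43),(350,43)],.11)))
hsv=cv2.cvtColor(c["image"],cv2.COLOR_BGR2HSV);b=cv2.inRange(hsv,(100,60,40),(125,255,255));
for r in(150,165,178):
    q=np.nonzero(b[r,255:385])[0]+255;print(r,q.tolist(),jf(ray(c,[(q.min(),r),(q.max(),r)],.028)))
robot.move_l(J(0,.040,.140),.15);st(robot)
robot.move_l(J(0,.040,.1285),.05);st(robot,"low")
robot.move_l(J(0,.040,.1265),.03);st(robot,"low2")
```

```text
A near/far edge [[-0.0282  0.0923]
 [ 0.0282  0.0921]
 [-0.018   0.1606]
 [ 0.0243  0.1605]]
150 [277, 278, 279, 280, 281, 282, 283, 284, 348, 349, 350, 351, 352, 353, 354] [[-0.0427  0.0723]
 [ 0.0409  0.072 ]]
165 [278, 279, 280, 281, 282, 283, 284, 348, 349, 350, 351, 352, 353, 354] [[-0.0425  0.0558]
 [ 0.0415  0.0555]]
178 [279, 280, 281, 282, 283, 284, 285, 348, 349, 350, 351, 352, 353] [[-0.0421  0.0409]
 [ 0.041   0.0406]]
 t 15.43 p [0.4418 0.0227 0.1407] yaw 97.1 F [-0.   0.2 -1.6] T [ 0.01 -0.02 -0.01] gap 0.0644 g 28.9
low t 15.81 p [0.4409 0.0224 0.1284] yaw 97.1 F [ 0.  -0.1 -0.2] T [ 0.03 -0.08  0.02] gap 0.064 g 29.6
low2 t 16.06 p [0.4411 0.0225 0.1265] yaw 97.1 F [ 0.1  0.3 -1.4] T [-0.01  0.02  0.04] gap 0.0643 g 29.6
```

Run:
```python
from h import *
from plant import robot
robot.move_l(J(0,.040,.126),.03);st(robot,"low3")
robot.move_l(J(0,.048,.126),.04);st(robot,"slide")
robot.move_l(J(0,.055,.126),.04);st(robot,"slide2")
robot.open_gripper();robot.move_l(J(0,.055,.27),.25);st(robot)
robot.move_to([.635,.08,.29],[180,0,30]);st(robot);wrist(robot,"w5")
```

```text
low3 t 16.31 p [0.4412 0.0225 0.1263] yaw 97.1 F [-0.7  0.5  2.4] T [-0.02  0.24  0.01] gap 0.0641 g 29.9
slide t 16.66 p [0.4405 0.0313 0.1263] yaw 97.1 F [-0.4  0.5  3.3] T [ 0.13  0.05 -0.03] gap 0.0641 g 30.0
slide2 t 16.98 p [0.4397 0.0376 0.1263] yaw 97.1 F [ 0.7 -0.5  4.7] T [-0.15 -0.02  0.06] gap 0.0643 g 30.2
 t 18.06 p [0.4384 0.037  0.2689] yaw 97.1 F [-0.3  0.3 -1.1] T [-0.    0.05  0.01] gap 0.0853 g 0.0
 t 19.2 p [0.6343 0.0798 0.2887] yaw 30.1 F [-0.4 -0.4 -0.3] T [ 0.01 -0.01 -0.02] gap 0.0853 g 0.0
```

View pics/w5.png

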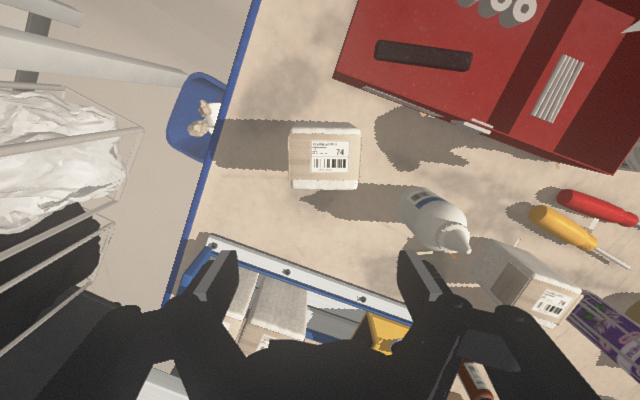

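Run:
```python
from h import *
np.set_printoptions(precision=4,suppress=True)
c=pickle.load(open("w5.pkl","rb"))
for q in([(290,129),(360,128),(358,190),(290,188)],[(290,135),(360,135),(358,190),(290,188)]):
    w=ray(c,q,.094);e=np.roll(w,-1,0)-w
    print(w.mean(0),np.linalg.norm(e,axis=1),np.degrees(np.arctan2(e[:,1],e[:,0])))
o=-c["R"].T@c["t"];print(o)
im=c["image"]
for k in(310,350): print(k,[x[0] for x in im[118:200:2,k].tolist()])
for k in(150,170,184): print(k,[x[0] for x in im[k,280:370:2].tolist()])
from plant import robot
for y in (120,119,-60): print(y,robot.inverse_kinematics([.66,.09,.11],[180,0,y]))
```

```text
[0.6634 0.0888] [0.065  0.0602 0.0678 0.0573] [ -59.1711 -149.0632  118.285    28.2177]
[0.6609 0.0873] [0.0655 0.0539 0.0678 0.0518] [ -59.9676 -149.2877  118.285    28.2177]
[0.7053 0.1205 0.3585]
310 [170, 123, 120, 122, 126, 171, 202, 209, 152, 154, 157, 181, 175, 177, 175, 173, 175, 173, 170, 166, 173, 167, 168, 185, 190, 189, 189, 177, 157, 159, 161, 205, 210, 214, 217, 208, 152, 153, 150, 99, 102]
350 [175, 173, 176, 129, 131, 169, 218, 227, 175, 186, 186, 187, 197, 191, 195, 188, 185, 183, 191, 188, 188, 188, 186, 189, 187, 186, 189, 185, 185, 189, 185, 211, 220, 219, 223, 215, 116, 109, 111, 113, 114]
150 [110, 111, 112, 111, 154, 155, 152, 157, 154, 159, 154, 159, 161, 161, 162, 175, 220, 209, 215, 228, 229, 230, 229, 228, 229, 229, 230, 229, 222, 152, 219, 107, 227, 230, 215, 185, 190, 190, 197, 198, 166, 173, 174, 177, 173]
170 [116, 105, 117, 120, 125, 155, 154, 160, 160, 159, 161, 162, 163, 165, 162, 189, 227, 230, 229, 223, 203, 209, 223, 209, 208, 197, 229, 230, 230, 230, 229, 229, 230, 228, 200, 189, 188, 189, 193, 184, 175, 179, 178, 179, 178]
184 [169, 169, 166, 168, 165, 145, 152, 208, 213, 208, 209, 211, 207, 213, 217, 214, 217, 217, 212, 208, 213, 211, 217, 216, 206, 213, 214, 213, 214, 217, 220, 214, 221, 226, 225, 219, 219, 230, 241, 119, 110, 117, 111, 112, 115]
120 [ 19.5763  50.8658 -51.8312  78.7276  40.5536  69.7126  -5.7114]
119 [ 19.4921  50.7815 -51.6352  78.7313  40.3882  69.633   -6.6165]
-60 [   1.1789   41.2832  -17.0508   79.6019   12.7791   61.0011 -168.0744]
```

Carton L spans (289–360, 127–190), with its 73 mm side along tool y. I'll turn to yaw 119 and pick it there.

Run:
```python
from h import *
from plant import robot
g=[.663,.089]
robot.move_to([*g,.20],[180,0,119]);robot.move_l([*g,.109],.12);st(robot,"down")
robot.grab(25);st(robot,"grab")
if robot.get_finger_gap()<.069 and robot.get_finger_gap()>.06:
    robot.move_l([*g,.30],.3);st(robot,"lift")
    y=-.0225
    robot.move_to(J(0,y,.26),[180,0,YAW]);st(robot,"over");wrist(robot,"w6")
    robot.move_l(J(0,y,.140),.15);st(robot)
    robot.move_l(J(0,y,.1285),.05);st(robot,"low")
    robot.move_l(J(0,y,.126),.03);st(robot,"low2")
```

```text
down t 21.41 p [0.6636 0.0894 0.11  ] yaw 119.0 F [ 0.3 -0.7  0.3] T [ 0.01 -0.03  0.04] gap 0.0854 g 0.0
grab t 21.73 p [0.6636 0.0892 0.1104] yaw 119.0 F [-0.5 -0.1  3. ] T [-0.15  0.22  0.  ] gap 0.0642 g 28.6
lift t 22.52 p [0.6624 0.0885 0.2977] yaw 119.0 F [ 0.4 -0.4 -2. ] T [ 0.06  0.01 -0.04] gap 0.064 g 28.2
over t 23.51 p [ 0.4497 -0.0393  0.2601] yaw 97.1 F [ 0.4 -0.2 -1.6] T [ 0.05 -0.05  0.03] gap 0.0642 g 28.2
 t 24.51 p [ 0.4497 -0.0391  0.1408] yaw 97.1 F [ 1.   0.  -1.7] T [-0.06 -0.08 -0.01] gap 0.0643 g 28.2
low t 24.89 p [ 0.4485 -0.0396  0.1283] yaw 97.1 F [ 0.3  0.3 -0.7] T [-0.01 -0.02 -0.02] gap 0.0642 g 28.3
low2 t 25.14 p [ 0.4492 -0.0394  0.1262] yaw 97.1 F [ 1.  -0.1 -0.4] T [ 0.07 -0.18  0.01] gap 0.0648 g 28.3
```

Run:
```python
from h import *
from plant import robot
k=np.array([.448,-.0335])-.128*u
robot.move_l(J(0,-.0225,.1255),.03);st(robot)
robot.open_gripper();robot.move_l(J(0,-.0225,.25),.25)
robot.move_to([*k,.25],[180,0,129.9]);st(robot);c=wrist(robot,"w7")
hsv=cv2.cvtColor(c["image"],cv2.COLOR_BGR2HSV);rd=cv2.inRange(hsv,(0,120,100),(8,255,255));rd[:150]=0;rd[240:]=0;rd[:,:290]=0;rd[:,345:]=0
b,a=np.nonzero(rd);print("red",a.mean(),b.mean(),ray(c,[(a.mean(),b.mean())],.076),k)
```

```text
t 25.39 p [ 0.4493 -0.0394  0.1262] yaw 97.1 F [-1.8 -0.7  5.4] T [-0.03  0.2  -0.01] gap 0.0643 g 28.8
 t 27.11 p [ 0.463  -0.1592  0.2486] yaw 129.9 F [-0.1  0.7 -0.3] T [ 0.05  0.04 -0.  ] gap 0.0852 g 0.0
red 316.21232876712327 199.3013698630137 [[ 0.46327381 -0.16152051]] [ 0.46382099 -0.16051849]
```

View pics/w7.png

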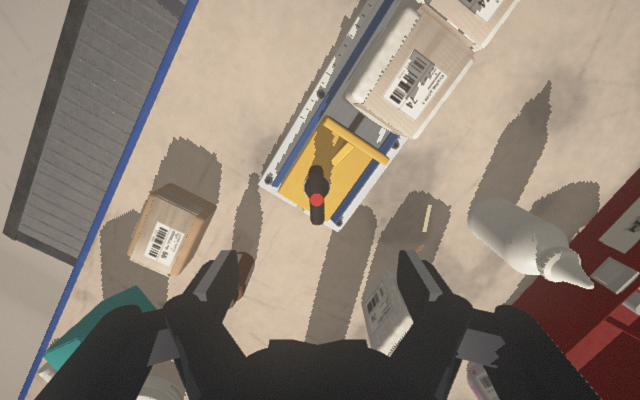

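Three cartons stand in a row in the channel, and the wing at (317,197) is where I expected it. I'll grip the knob and push up with force feedback.

Run:
```python
from h import *
from plant import robot
k=np.array([.4635,-.161])
robot.move_l([*k,.116],.12);robot.grab(50);st(robot,"grab")
k0=np.array(robot.get_tool_pos())[:2];jy=lambda:float((np.array(robot.get_tool_pos())[:2]-O)@u)
f=lambda:float(np.mean([np.array(robot.get_contact_force())[:2]@u for _ in range(3)]))
print("jy",jy());f0=f()
s=.016;robot.move_l([*(k0+s*u),.116],.06);print(s,jy(),f())
while s<.040:
    s+=.001;robot.move_l([*(k0+s*u),.116],.02);F=f();print(round(s,4),round(jy(),4),round(F-f0,1),"joint~",round(.025-jy(),4))
    if F-f0<-10: break
st(robot)
```

```text
grab t 29.07 p [ 0.4634 -0.1611  0.1163] yaw 129.9 F [-0.8 -0.7  4.3] T [-0.07  0.38 -0.01] gap 0.0189 g 48.1
jy -0.14497984603471123
0.016 -0.1282557565035817 0.9956665613119663
0.017 -0.1281 1.1 joint~ 0.1531
0.018 -0.1275 0.2 joint~ 0.1525
0.019 -0.1267 0.1 joint~ 0.1517
0.02 -0.126 -1.2 joint~ 0.151
0.021 -0.125 -1.1 joint~ 0.15
0.022 -0.1241 -0.9 joint~ 0.1491
0.023 -0.1233 -0.6 joint~ 0.1483
0.024 -0.1224 -0.7 joint~ 0.1474
0.025 -0.1215 -2.0 joint~ 0.1465
0.026 -0.1205 -2.0 joint~ 0.1455
0.027 -0.1196 -0.9 joint~ 0.1446
0.028 -0.1187 -1.8 joint~ 0.1437
0.029 -0.1178 -1.9 joint~ 0.1428
0.03 -0.1167 -1.4 joint~ 0.1417
0.031 -0.1163 -3.0 joint~ 0.1413
0.032 -0.1161 -4.8 joint~ 0.1411
0.033 -0.116 -5.8 joint~ 0.141
0.034 -0.1159 -7.3 joint~ 0.1409
0.035 -0.1157 -8.3 joint~ 0.1407
0.036 -0.1156 -10.8 joint~ 0.1406
 t 34.48 p [ 0.4598 -0.132   0.1163] yaw 129.7 F [ -0.1 -11.4   4.2] T [-2.31  0.04  0.07] gap 0.0193 g 48.1
```

Run:
```python
from h import *
from plant import robot
k=np.array([.4634,-.1611])+.036*u
for a in(107,85,68,62,59,57):
    robot.move_to([*k,.116],[180,0,a]);st(robot,a);
    if abs(robot.get_wrist_torque()[2])>2.5: break
```

```text
107 t 34.9 p [ 0.4599 -0.1319  0.1163] yaw 106.8 F [ 0.8 -9.6  2.5] T [-2.26 -0.15 -0.05] gap 0.0187 g 48.5
85 t 35.31 p [ 0.4601 -0.1319  0.1164] yaw 84.8 F [  0.7 -10.4   1.1] T [-2.32 -0.26  0.  ] gap 0.0189 g 48.4
68 t 35.66 p [ 0.4602 -0.1319  0.1164] yaw 67.8 F [  1.2 -10.5   0.7] T [-2.28 -0.35 -0.03] gap 0.0188 g 48.3
62 t 35.91 p [ 0.4602 -0.132   0.1164] yaw 61.8 F [  1.1 -10.9   0.4] T [-2.25 -0.29  0.02] gap 0.0186 g 48.2
59 t 36.16 p [ 0.4603 -0.132   0.1164] yaw 58.8 F [  1.4 -10.9  -0.1] T [-2.36 -0.33  0.05] gap 0.0187 g 48.2
57 t 36.41 p [ 0.4603 -0.132   0.1164] yaw 56.8 F [  1.5 -11.1  -0.9] T [-2.34 -0.35  0.18] gap 0.0191 g 48.2
```

Run:
```python
from h import *
from plant import robot
k=np.array([.4634,-.1611])+.036*u
for a in(55,53):
    robot.move_to([*k,.116],[180,0,a]);st(robot,a)
k=np.array(robot.get_tool_pos())[:2]
robot.open_gripper();st(robot);robot.move_l([*k,.26],.2)
robot.move_to([*(k),.26],[180,0,59.9]);c=wrist(robot,"w8");st(robot)
hsv=cv2.cvtColor(c["image"],cv2.COLOR_BGR2HSV);rd=cv2.inRange(hsv,(0,120,100),(8,255,255));rd[:150]=0;rd[240:]=0;rd[:,:290]=0;rd[:,345:]=0
b,a=np.nonzero(rd);w=ray(c,[(a.mean(),b.mean())],.076);print("red",w,(w-O)@u)
```

```text
55 t 36.66 p [ 0.4604 -0.1319  0.1164] yaw 54.9 F [  2.1 -10.6  -0.5] T [-2.33 -0.32  0.35] gap 0.0189 g 47.8
53 t 36.91 p [ 0.4607 -0.1314  0.1165] yaw 52.8 F [  1.8 -10.6   0.5] T [-2.12 -0.52 -0.  ] gap 0.0189 g 47.7
 t 37.57 p [ 0.4589 -0.1252  0.116 ] yaw 53.0 F [ 0.1  0.3 -0.1] T [-0.02  0.01  0.01] gap 0.0854 g 0.0
 t 38.73 p [ 0.46   -0.1313  0.2588] yaw 59.8 F [-0.2 -0.3 -0.4] T [-0.04 -0.01  0.03] gap 0.0861 g 0.0
red [[ 0.46047806 -0.1331853 ]] [-0.11688542]
```

View pics/w8.png

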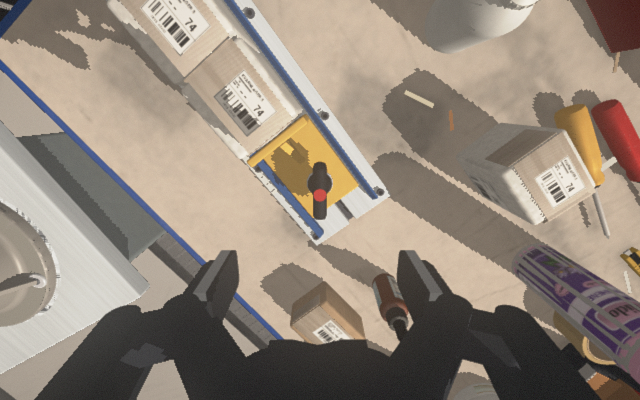

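The wrist view shows the wing upright again at (320,190) with the tool at yaw 59.9, the same as at the start, so the knob is tight. The stop is flush with the row, whose visible carton labels are at (243,100) and (175,20), and the spare carton stands at (530,175). The gripper is clear, so I'm handing in.

Run:
```python
from plant import robot
robot.sleep(.5);print(robot.sign_off(),robot.get_t())
```

```text
the job is handed in; nothing more can be done
the job is handed in; nothing more can be done
```

I handed in the bundle of three white cartons with the row pushed up to about 11 N and the knob turned back to its tight angle. The spare carton and bystanders were left untouched, and the last look was at 38.7 s. The sign-off gave no verdict; my stop reading is about 0.141–0.142 against the 0.144 limit, good to only 2–3 mm.

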